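# Refit a sensor cartridge from its charging dock into the roller end bell

## Task

Press the sensor cartridge that is held down in the charging dock so that the push-push catch lets it pop up, then carry it to the bronze end bell and push it down into the bell's pocket until the catch there holds it, down level with or a little below the rim. Go slowly, feel for the end of the travel and do not force it: never press the cartridge into either of them with more than 35 N. Leave the rings, the seal and the mallet where they lie.

Things in the scene. Friction and masses are not known exactly. Their poses are not given: they have to be found in the camera images.
- cartridge: sensor cartridge: plain steel block, 44 mm (its x) by 60 mm (its y) by 50 mm tall, about 0.22 kg, thin dark pad on top. Origin at the centre of its underside, z up. It starts held in the dock, its top 1.5 mm below the dock's rim, too low to grip; popped up it stands 20 mm above that rim and can be gripped across the 44 mm sides. It fits a pocket at the pocket's yaw or half a turn from it.
- dock: charging dock, fixed: square-cornered grey steel box with fins, 82 by 98 mm at the top, 100 mm tall, on a 112 by 128 mm foot. Origin at the centre of its underside, z up. In its top, centred, is a pocket 46.4 mm (dock x) by 62.4 mm (dock y), its mouth widened all round by a sloping lead-in 4 mm wide and 6 mm deep. The cartridge sits in it on a spring tray with a push-push catch.
- dock_tray (a joint): the dock's spring tray, a vertical slide (m): 0 where the catch holds it, +0.005 at its hard stop, -0.022 popped up. Pushed right to the stop (less than 4.7 mm is not enough) and let go, it pops up. The spring gives 6 N popped up, 9 N at the stop, 2 to 3 N of it borne by the cartridge's weight; past the stop force climbs steeply, so meet it at 10 mm/s or less.
- bell: cast bronze end bell, fixed: round, with a bolted 152 mm flange at the foot and a skirt about 120 mm across, 98 mm tall, round a rectangular hub 62 by 78 mm, 105 mm tall. Origin at the centre of its underside, z up. In the hub, centred, is a pocket 46.4 mm (bell x) by 62.4 mm (bell y) with the same lead-in and the same kind of spring tray as the dock's; it starts empty, tray up.
- dock_mouth (a point): centre of the dock pocket's mouth, level with the dock's rim, 100 mm above the bench.
- bell_mouth (a point): centre of the bell pocket's mouth, level with the hub's rim. The cartridge set on the raised tray stands 13 to 23 mm above the rim: unseen shims set the catch's height, so feel for the stop. The tray must go 27 mm down, to its hard stop, and be let go; it comes back 5 mm and holds, the cartridge's top then 1 mm above to 9 mm below the rim. Pushed less, or to the stop again, it pops up.
- bumper_a: a yellow rubber bumper ring lying flat, 84 mm outside, 48 mm inside, 22 mm high; bystander. Origin at the centre of its underside.
- bumper_b: a second, equal yellow bumper ring; bystander.
- seal: a grey steel labyrinth seal, a stepped disc 84 mm in diameter and 18 mm high; bystander. Origin at the centre of its underside.
- mallet: a copper mallet with a wooden handle, 270 mm long, lying along its x; bystander.

How it is judged:
On the way:
1. the dock's catch is released by a push: its tray is up and the cartridge stands on it, raised, in the dock (value of joint dock_tray below -0.017 m and z of cartridge in the frame of dock between 0.065 and 0.075 m and horizontal distance between cartridge and dock below 0.005 m), for 0.1 s.
At the end, for the whole second after the job is handed in: The cartridge is held down by the catch in the bell's pocket: centred within 4 mm, level within 0.06 rad, at rest, its underside less than 58 mm above the bell's underside (its top less than 3 mm above the rim). The dock's tray is up (joint below -0.017 m) (horizontal distance between cartridge and bell below 0.004 m and z of cartridge in the frame of bell below 0.058 m and angle between the z axis of cartridge and the z axis of bell, either way round below 0.06 rad and linear speed of cartridge below 0.02 m/s and value of joint dock_tray below -0.017 m); the robot touches nothing.
It fails at once if the cartridge is pressed against the dock, its tray or its rim with more than 35 N (contact force between cartridge and dock above 35 N).
It fails at once if the cartridge is pressed against the bell, its tray or its rim with more than 35 N (contact force between cartridge and bell above 35 N).
It fails at once if a bumper ring, the seal or the mallet is moved by more than 20 mm (distance of any of bumper_a, bumper_b, seal, mallet from where it was at the start of the episode above 0.02 m).
It also fails if it takes over 64 s, if anything falls off the work surface, if the arm or the gripper's body presses on something with over 40 N, if the wrist force passes 120 N, or if a joint passes its speed limit or range.

## Robot

A 6-joint arm with a two-finger parallel gripper is mounted at the origin on the work surface. World frame = base frame: x ahead of the robot, y to its left, z up, the work surface at z = 0. Lengths are in m, angles in rad, forces in N, time in s.
With the tool pointing down it reaches from about 0.325 to 0.9 m from the base axis. Payload 6.1 kg.
Tool frame: the origin (TCP) lies at the very end of the fingers, on their centre line; the grasp point (between the pads) lies bot.tcp_to_grasp behind it (bot.tcp_to_grasp is the distance from the TCP to the grasp point, in m); x points along the fingers, y is the direction in which the jaws open and shut, and the axes are right-handed (so a half turn about x gives the same grasp; the last joint's range is limited). The gripper opens to 87 mm and grips with 3 to 60 N. Pads are 19 mm wide; open, the fingers measure 117 mm over their backs; the gripper's body (75 mm by 190 mm) begins 51 mm behind the grasp point.
Start: joints at [-0.126, 0.22, 1.526, -0, 1.395, -0.126], TCP at [0.625, -0, 0.198] pointing down, gripper open.
Joint ranges: [-2.98, 2.98], [-0.91, 2.08], [0.09, 2.57], [-1.24, 4.39], [0.2, 2.65], [-2.68, 2.68]. Speed limits (rad/s): [2.57, 2.57, 3.01, 3.14, 3.14, 3.14].

## Interface

Orientations are given as a rotation vector (axis times angle).
In Python, from bench import bot gives the robot as it stands. Calls block until the motion is done:
- bot.move_ptp(position, orientation): joint-space move of the TCP to a pose.
- bot.move_l(position, attitude=None, v=0.15, force_limit=None): straight line of the TCP; attitude=None keeps the orientation; v is the mean speed in m/s. With force_limit (N) it stops when the force on the tool has changed by that much, and returns True; else False.
- bot.move_joints(angles): joint-space move.
- bot.move_gripper(opening, force=None): opening from 0.0 (shut) to 1.0 (fully open); force is the grip in N (None keeps the last); returns when the fingers have stopped.
- bot.hold(seconds).
- bot.ik(position, orientation): joint angles nearest the present ones, or None.
- bot.snapshot(name): name is "scene" or "side" or "wrist"; returns the picture (400x640x3 uint8, blue, green, red); there is no depth.
- bot.camera_model(name): a dict with "fx", "fy", "cx", "cy" (pixels), "rvec" (rotation vector, rad) and "tvec" (3), from world to camera coordinates, as OpenCV has them. Camera axes: x right, y down, z forward; pixel columns grow to the right and rows downward; lengths in m; the calibration is good to about 2 mm. A picture is of the moment at which its call begins: read the wrist's pose just before it. camera_model takes no time and is no camera call; for the wrist camera it gives the pose at the moment of the call.
A pose or a line that the arm cannot do raises bot.IKError and nothing moves.
- bot.sign_off(): hands the job in, once; it reports no verdict.
Readings, each from a call of its own:
- bot.get_t(): time.
- bot.get_q(): joint angles.
- bot.get_qvel(): joint speeds.
- bot.get_effort(): joint torques, N m.
- bot.get_eef_pos(): TCP position.
- bot.get_orientation(): TCP orientation.
- bot.get_contact_force(): force on the tool from outside, world axes, zero at the start.
- bot.get_torque(): the same for the moment, N m.
- bot.get_opening(): opening from 0.0 (shut) to 1.0 (fully open).
Only numpy, scipy, OpenCV 4.12 (cv2) and the standard library are available. Lean on these libraries where they do the work, as an engineer would, in place of code of your own. Each camera call takes 0.05 s, during which the arm holds its last target.

## Working session

There is one attempt and no reset: what is moved stays moved. The work goes in short steps, each a Python script; the robot and the scene stay as the last script left them, time stands still between calls to the robot, and variables do not carry over. Pictures are saved under pics/ and viewed, and the job is handed in when it is done.

```bash
mkdir -p pics; ls; python3 - <<'E'
from bench import bot
import cv2
for n in ("scene","side","wrist"):
    m=bot.camera_model(n); print(n,m)
    cv2.imwrite(f"pics/{n}0.png",bot.snapshot(n))
print(bot.get_t(),bot.get_eef_pos(),bot.get_orientation(),bot.tcp_to_grasp,bot.get_contact_force())
E
```

```text
pics
scene {'fx': 421.10754216518495, 'fy': 421.10754216518495, 'cx': 321.8727517351093, 'cy': 198.40499889404907, 'rvec': array([ 1.41009691,  2.17493293, -0.89214054]), 'tvec': array([ 0.26717535, -0.3225072 ,  1.41267294])}
side {'fx': 503.2130339255557, 'fy': 503.2130339255557, 'cx': 322.4725948624049, 'cy': 207.11535475900223, 'rvec': array([ 2.18036812, -0.76741378,  0.37057942]), 'tvec': array([-0.45382944,  0.29490474,  1.21820976])}
wrist {'fx': 332.7202391017124, 'fy': 332.7202391017124, 'cx': 319.63815110794155, 'cy': 189.65137991000222, 'rvec': array([-2.88730395e+00,  4.89638286e-05,  1.31350515e-03]), 'tvec': array([-0.62479606, -0.02882754,  0.38979675])}
0.15 [6.24498410e-01 4.82532611e-05 1.97379219e-01] [ 1.20861196  1.21041187 -1.21022253] 0.0187 [-0.14546179 -0.37344593 -0.22661887]
```

View pics/scene0.png

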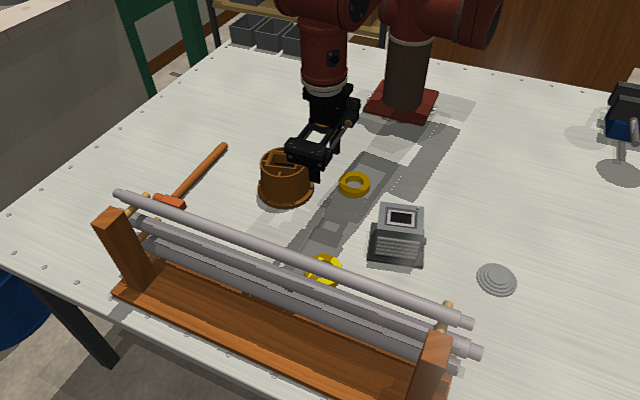

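View pics/side0.png

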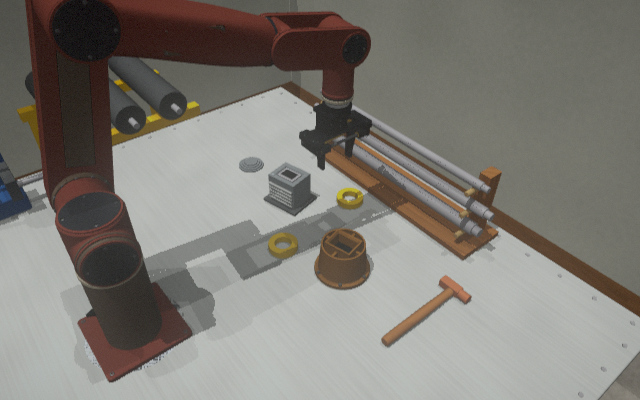

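View pics/wrist0.png

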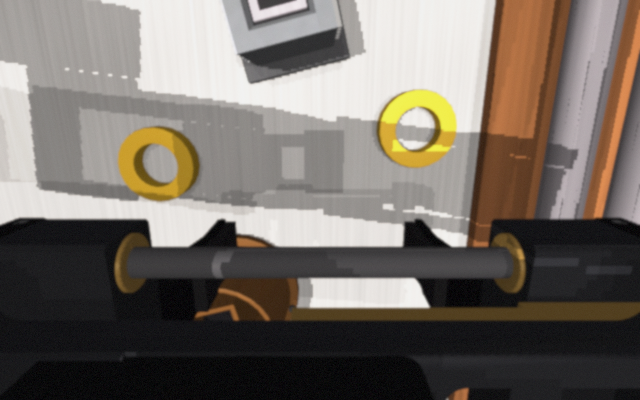

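```bash
cat > h.py <<'E'
from bench import bot
import cv2, numpy as np
def mat(m):
    R=cv2.Rodrigues(np.asarray(m['rvec'],float))[0]; return R,np.asarray(m['tvec'],float)
def ray(m,uv,z):
    R,t=mat(m); c=-R.T@t
    d=R.T@np.array([(uv[0]-m['cx'])/m['fx'],(uv[1]-m['cy'])/m['fy'],1.])
    return c+d*(z-c[2])/d[2]
def proj(m,p):
    R,t=mat(m); q=R@np.asarray(p,float)+t
    return np.array([m['fx']*q[0]/q[2]+m['cx'],m['fy']*q[1]/q[2]+m['cy']])
E
python3 - <<'E'
from h import *
ms,md,mw=[bot.camera_model(n) for n in("scene","side","wrist")]
for m in (ms,md,mw): R,t=mat(m); print("cam",-R.T@t)
print("dock",ray(ms,(401,217),.1),ray(md,(290,174),.1))
print("bell",ray(ms,(284,160),.105),ray(md,(344,243),.105))
a=cv2.imread("pics/scene0.png")[130:300,240:520]; cv2.imwrite("pics/sc1.png",cv2.resize(a,None,fx=2.8,fy=2.8,interpolation=cv2.INTER_CUBIC))
a=cv2.imread("pics/side0.png")[150:300,230:400]; cv2.imwrite("pics/sd1.png",cv2.resize(a,None,fx=4,fy=4,interpolation=cv2.INTER_CUBIC)[:600])
E
```

```text
cam [1.21326093 0.26712766 0.79226203]
cam [-0.1202724  -0.84219802  1.02625632]
cam [0.62519044 0.070058   0.38409337]
dock [0.58673297 0.16413031 0.1       ] [0.58708124 0.16082395 0.1       ]
bell [ 0.52521934 -0.15789972  0.105     ] [ 0.51778536 -0.16883058  0.105     ]
```

View pics/sd1.png

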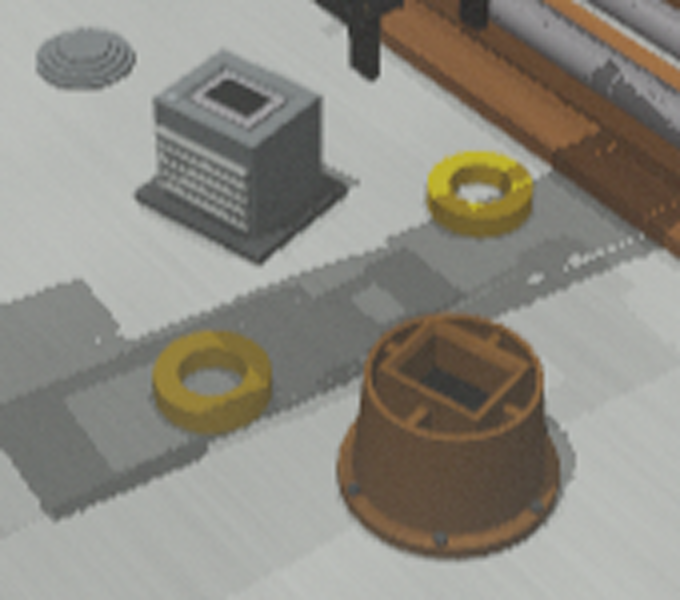

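View pics/sc1.png

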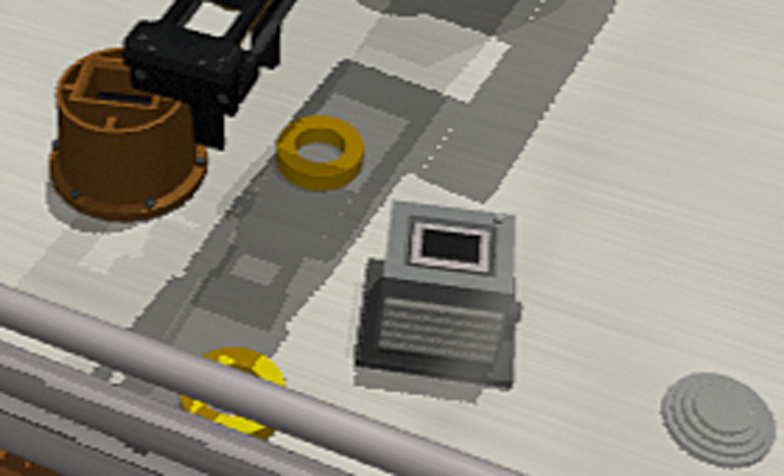

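```bash
python3 - <<'E'
from h import *
md=bot.camera_model("side")
for n,z,c in (("dock",.1,[(155,100),(222,52),(322,98),(250,143)]),("bell",.105,[(383,372),(435,320),(531,368),(478,417)])):
    P=np.array([ray(md,(u/4+230,v/4+150),z) for u,v in c])[:,:2]
    print(n,P.mean(0))
    for i in range(4):
        d=P[(i+1)%4]-P[i]; print(np.linalg.norm(d)*1e3,np.degrees(np.arctan2(d[1],d[0])))
from scipy.spatial.transform import Rotation as Ro
print(Ro.from_rotvec(bot.get_orientation()).as_matrix().round(3))
E
```

```text
dock [0.58415919 0.16054031]
78.6774042549177 13.910640886891745
98.1374619337773 -75.33941559298098
76.57567665642404 -172.15082892147458
90.12377177622814 106.3363093289319
bell [ 0.52009229 -0.16671461]
60.47004156990349 15.630933864108716
75.6106557804685 -75.05063545032485
57.31344138655547 -168.3810603742946
71.6354895892024 107.54897873184588
[[-0.001  1.    -0.   ]
 [ 0.    -0.    -1.   ]
 [-1.    -0.001 -0.   ]]
```

```bash
cat >> h.py <<'E'
from scipy.spatial.transform import Rotation as Ro
R0=np.array([[0,1,0],[0,0,-1],[-1,0,0]],float)
def att(psi): return (Ro.from_euler('z',psi)*Ro.from_matrix(R0)).as_rotvec()
def see(c,psi,name,off=.17,z=.22,s=1):
    c=np.asarray(c)[:2]+0.
    p=c-off*np.array([-np.sin(psi),np.cos(psi)])
    bot.move_ptp([p[0],p[1],z],att(psi)); bot.hold(.15)
    m=bot.camera_model("wrist"); im=bot.snapshot("wrist")
    cv2.imwrite(f"pics/{name}.png",im); import pickle; pickle.dump((m,bot.get_eef_pos()),open(f"{name}.pkl","wb"))
    return im,m
E
python3 - <<'E'
from h import *
im,m=see((.586,.161),.23,"dockA")
print(bot.get_eef_pos(),bot.get_t(),bot.get_contact_force())
E
```

```text
[ 0.62415202 -0.00429887  0.21880707] 0.6917 [-0.42401301 -0.56782874  0.20214316]
```

View pics/dockA.png

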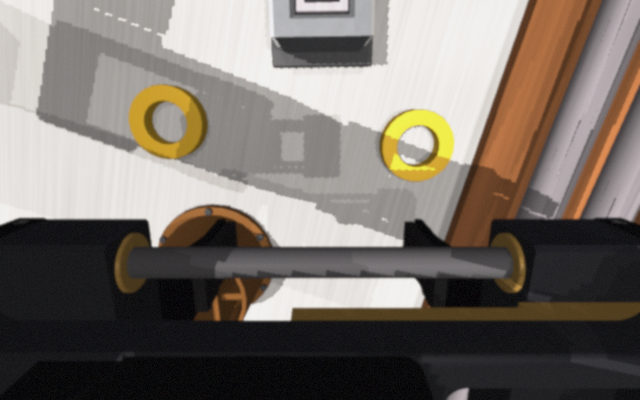

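```bash
python3 - <<'E'
from h import *
im,m=see((.586,.161),.23,"dockB",off=.085)
im2,m2=see((.520,-.164),.25,"bellB",off=.085)
print(bot.get_eef_pos(),bot.get_t(),bot.get_contact_force())
a=np.hstack([cv2.resize(x[0:240,200:440],None,fx=1.65,fy=1.65,interpolation=cv2.INTER_CUBIC) for x in(im,im2)])
cv2.imwrite("pics/ab.png",a)
E
```

```text
[ 0.54158202 -0.24516144  0.22002016] 2.775 [-0.12629475  0.19062559 -0.83382376]
```

View pics/ab.png

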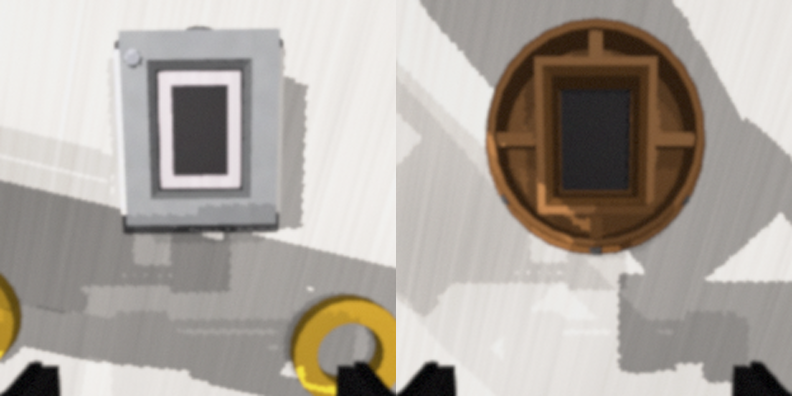

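```bash
python3 - <<'E'
from h import *
import pickle
im=cv2.imread("pics/dockB.png"); m,_=pickle.load(open("dockB.pkl","rb"))
g=im.min(2); 
sub=np.zeros_like(g); sub[30:130,285:355]=g[30:130,285:355]
# white region inside pocket: component
_,lab,st,cen=cv2.connectedComponentsWithStats((sub>170).astype(np.uint8)*1)
for i,s in enumerate(st): print(i,s,cen[i])
im2=cv2.imread("pics/bellB.png")
a=np.hstack([cv2.resize(im[25:130,270:370],(400,420),interpolation=cv2.INTER_NEAREST),cv2.resize(im2[25:135,270:370],(400,440),interpolation=cv2.INTER_NEAREST)[:420]])
cv2.imwrite("pics/z.png",a)
G=im.mean(2).astype(int); print("dock row80",list(enumerate(G[80,265:378],265)))
G2=im2.mean(2).astype(int); print("bell row110",list(enumerate(G2[70,275:370],275)))
E
```

```text
0 [     0      0    640    400 253219] [319.53458469 200.82490255]
1 [ 285   30   70  100 1165] [309.77596567  81.32532189]
2 [ 296   43   50   71 1616] [321.09096535  77.0884901 ]
dock row80 [(265, np.int64(237)), (266, np.int64(233)), (267, np.int64(227)), (268, np.int64(223)), (269, np.int64(221)), (270, np.int64(225)), (271, np.int64(234)), (272, np.int64(239)), (273, np.int64(234)), (274, np.int64(218)), (275, np.int64(195)), (276, np.int64(187)), (277, np.int64(184)), (278, np.int64(185)), (279, np.int64(185)), (280, np.int64(185)), (281, np.int64(185)), (282, np.int64(185)), (283, np.int64(186)), (284, np.int64(186)), (285, np.int64(185)), (286, np.int64(184)), (287, np.int64(187)), (288, np.int64(183)), (289, np.int64(170)), (290, np.int64(140)), (291, np.int64(111)), (292, np.int64(99)), (293, np.int64(99)), (294, np.int64(92)), (295, np.int64(100)), (296, np.int64(145)), (297, np.int64(198)), (298, np.int64(223)), (299, np.int64(228)), (300, np.int64(229)), (301, np.int64(230)), (302, np.int64(229)), (303, np.int64(214)), (304, np.int64(160)), (305, np.int64(97)), (306, np.
[... 2851 characters left out ...]
4(40)), (337, np.int64(40)), (338, np.int64(42)), (339, np.int64(38)), (340, np.int64(35)), (341, np.int64(41)), (342, np.int64(47)), (343, np.int64(45)), (344, np.int64(35)), (345, np.int64(28)), (346, np.int64(35)), (347, np.int64(42)), (348, np.int64(45)), (349, np.int64(50)), (350, np.int64(52)), (351, np.int64(54)), (352, np.int64(67)), (353, np.int64(81)), (354, np.int64(89)), (355, np.int64(90)), (356, np.int64(92)), (357, np.int64(90)), (358, np.int64(89)), (359, np.int64(78)), (360, np.int64(73)), (361, np.int64(71)), (362, np.int64(69)), (363, np.int64(69)), (364, np.int64(67)), (365, np.int64(70)), (366, np.int64(66)), (367, np.int64(65)), (368, np.int64(57)), (369, np.int64(60))]
```

View pics/z.png

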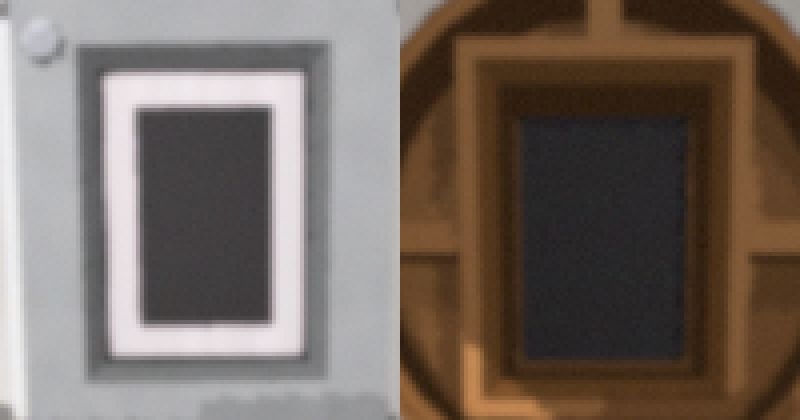

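```bash
cat >> h.py <<'E'
def edge(G,axis,pos,lo,hi,sgn,w=4):
    """side near pos; axis 'v': vertical line x~pos for rows lo..hi. sgn: +1 if bright increasing."""
    pts=[]
    for k in range(lo,hi):
        L=G[k] if axis=='v' else G[:,k]
        d=sgn*np.gradient(L)[pos-w:pos+w+1]; d=np.clip(d,0,None)
        i=int(d.argmax()); s=slice(max(0,i-2),i+3)
        x=pos-w+(np.arange(len(d))[s]*d[s]).sum()/max(d[s].sum(),1e-6)
        pts.append((x,k) if axis=='v' else (k,x))
    pts=np.array(pts,np.float32)
    for _ in range(2):
        vx,vy,x0,y0=cv2.fitLine(pts,cv2.DIST_HUBER,0,.01,.01).ravel()
        r=abs((pts[:,0]-x0)*vy-(pts[:,1]-y0)*vx); pts=pts[r<max(.6,2*np.median(r))]
    return (vx,vy,x0,y0),np.median(r)
def inter(a,b):
    A=np.array([[a[0],-b[0]],[a[1],-b[1]]]); s=np.linalg.solve(A,[b[2]-a[2],b[3]-a[3]])
    return np.array([a[2]+a[0]*s[0],a[3]+a[1]*s[0]])
def quad(G,m,z,L,R,T,B,sg,w=4):
    # sg: brightness sign L (going right); R opposite etc.
    l,e1=edge(G,'v',L,T+6,B-6,sg,w); r,e2=edge(G,'v',R,T+6,B-6,-sg,w)
    t,e3=edge(G,'h',T,L+6,R-6,sg,w); b,e4=edge(G,'h',B,L+6,R-6,-sg,w)
    C=[inter(l,t),inter(r,t),inter(r,b),inter(l,b)]
    P=np.array([ray(m,c,z) for c in C])[:,:2]
    c=P.mean(0); x=(P[1]-P[0]+P[2]-P[3])/2; y=(P[0]-P[3]+P[1]-P[2])/2
    print("c",c.round(4),"size",(np.linalg.norm(x)*1e3).round(1),(np.linalg.norm(y)*1e3).round(1),"yaw",np.arctan2(x[1],x[0]).round(4),np.arctan2(-y[0],y[1]).round(4),"res",np.round([e1,e2,e3,e4],2),np.round(C,1).tolist())
    return c,np.arctan2(x[1],x[0]),np.arctan2(-y[0],y[1])
E
python3 - <<'E'
from h import *
import pickle
for n,jobs in (("dockB",[(.0985,296,346,43,114,1),(.1,290,352,36,119,-1)]),("bellB",[(.105,289,352,39,124,-1),(.105,283,359,35,129,1)])):
    m,_=pickle.load(open(n+".pkl","rb")); G=cv2.imread(f"pics/{n}.png").mean(2)
    for j in jobs: quad(G,m,*j)
E
```

```text
c [0.5869 0.166 ] size 43.2 59.1 yaw 0.2334 0.2423 res [0.09 0.02 0.03 0.03] [[295.20001220703125, 42.70000076293945], [345.3999938964844, 42.599998474121094], [345.20001220703125, 113.0999984741211], [297.1000061035156, 113.5]]
c [0.587  0.1659] size 54.2 70.1 yaw 0.2442 0.2419 res [0.06 0.06 0.06 0.06] [[288.5, 36.099998474121094], [352.29998779296875, 34.900001525878906], [351.5, 119.30000305175781], [291.29998779296875, 120.19999694824219]]
c [ 0.5217 -0.1598] size 54.3 68.5 yaw 0.3094 0.2521 res [0.11 0.07 0.05 0.88] [[288.3999938964844, 39.099998474121094], [352.8999938964844, 39.099998474121094], [351.20001220703125, 118.69999694824219], [290.29998779296875, 125.9000015258789]]
c [ 0.5219 -0.1606] size 62.9 78.8 yaw 0.2535 0.2521 res [0.14 0.16 0.15 0.28] [[283.0, 33.599998474121094], [358.3999938964844, 33.400001525878906], [355.79998779296875, 129.10000610351562], [285.5, 129.1999969482422]]
```

```bash
python3 - <<'E'
from h import *
a=att(.242)
bot.move_gripper(0.0,20)
bot.move_ptp([.587,.166,.125],a)
bot.move_l([.587,.166,.104],v=.05); bot.hold(.2)
f0=np.array(bot.get_contact_force()); print(bot.get_t(),bot.get_eef_pos(),f0)
r=bot.move_l([.587,.166,.0895],v=.005,force_limit=14)
print(r,bot.get_t(),bot.get_eef_pos(),bot.get_contact_force()-f0)
bot.hold(.1); print(bot.get_eef_pos(),bot.get_contact_force()-f0)
bot.move_l([.587,.166,.13],v=.04)
bot.hold(.2); print(bot.get_eef_pos(),bot.get_contact_force()-f0)
bot.move_gripper(1.0)
im,m=see((.587,.166),.242,"dockC",off=.095)
print(bot.get_t(),bot.get_eef_pos())
cv2.imwrite("pics/dc.png",im[0:230,220:420].repeat(2,0).repeat(2,1))
E
```

```text
6.6333 [0.58732179 0.16612499 0.10442934] [-0.08512858  0.76961983  0.12502899]
False 9.6833 [0.58698973 0.16601062 0.0895109 ] [ 0.60716686 -1.05126924  0.18416976]
[0.58699252 0.16600823 0.08951438] [ 0.11200538 -0.45312772 -0.32000517]
[0.58681199 0.16596518 0.12967981] [ 0.91615659 -0.7505114  -0.57433459]
13.45 [0.60826149 0.07521788 0.21759781]
```

View pics/dc.png

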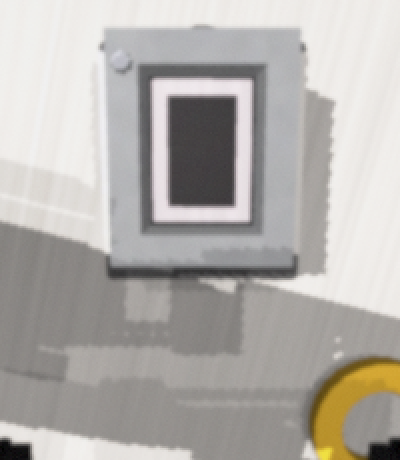

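```bash
python3 - <<'E'
from h import *
print(bot.get_opening(),bot.get_t())
r=bot.move_gripper(0.0,20); print(r,bot.get_opening(),bot.get_t())
bot.move_ptp([.587,.166,.115],att(.242)); bot.hold(.1)
print(bot.get_eef_pos(),bot.get_t())
a=bot.snapshot("side"); b=bot.snapshot("scene"); md,ms=bot.camera_model("side"),bot.camera_model("scene")
p=bot.get_eef_pos(); u=proj(md,p); v=proj(ms,p); print(u,v)
f=lambda im,c:cv2.resize(im[int(c[1])-60:int(c[1])+50,int(c[0])-60:int(c[0])+60],None,fx=3.3,fy=3.3,interpolation=cv2.INTER_CUBIC)
cv2.imwrite("pics/tip.png",np.hstack([f(a,u),f(b,v)]))
E
```

```text
1.000964839287639 13.45
False 0.00686796046439435 14.975
[0.58930177 0.16510126 0.11759405] 15.7
[289.5605545  168.49701194] [402.05628241 212.50874395]
```

View pics/tip.png

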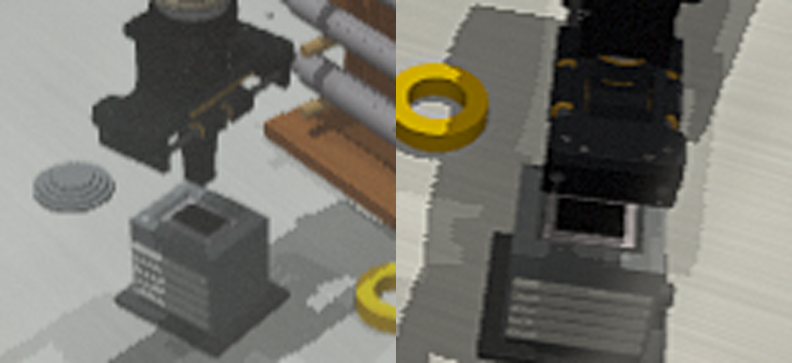

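```bash
python3 - <<'E'
from h import *
bot.move_l([.587,.166,.092],att(.242),v=.04); bot.hold(.1)
f0=np.array(bot.get_contact_force()); print(bot.get_t(),bot.get_eef_pos(),f0)
z=.092
for z in (.087,.083,.079,.075,.071):
    r=bot.move_l([.587,.166,z],v=.006,force_limit=14)
    print(r,bot.get_t(),bot.get_eef_pos()[2],bot.get_contact_force()-f0)
    if r: break
E
```

```text
16.625 [0.58727466 0.16609054 0.09233338] [0.31835708 0.23736977 0.04664557]
False 17.6083 0.08704821640528347 [-0.06305896 -1.37683545 -0.67337702]
False 18.425 0.08300767635102313 [-1.06689352  0.56672867 -0.26049578]
False 19.2417 0.07903768962165811 [-0.11495402 -0.5293533   0.08915952]
False 20.0583 0.07497962548392224 [-0.2443115  -0.1489401  -0.80505465]
False 20.875 0.07197168522515278 [-2.56921779  0.02084138  6.28843478]
```

```bash
python3 - <<'E'
from h import *
a=bot.snapshot("side"); b=bot.snapshot("scene"); md,ms=bot.camera_model("side"),bot.camera_model("scene")
p=bot.get_eef_pos(); u=proj(md,p); v=proj(ms,p); print(p,u,v,bot.get_opening(),bot.get_contact_force())
f=lambda im,c:cv2.resize(im[int(c[1])-70:int(c[1])+40,int(c[0])-60:int(c[0])+60],None,fx=3.3,fy=3.3,interpolation=cv2.INTER_CUBIC)
cv2.imwrite("pics/tip2.png",np.hstack([f(a,u),f(b,v)]))
E
```

```text
[0.58729984 0.16606173 0.07199381] [289.29724512 180.42363416] [400.22660262 225.76144895] 0.005022242705406942 [-2.09397806 -0.97037489  6.30365517]
```

View pics/tip2.png

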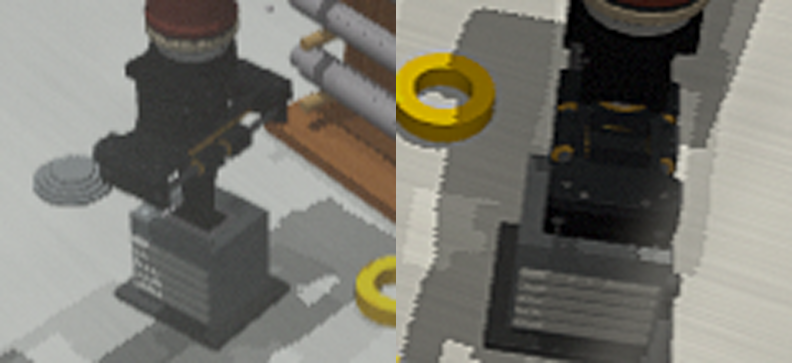

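```bash
python3 - <<'E'
from h import *
md,ms=bot.camera_model("side"),bot.camera_model("scene")
for z in (.072,.0985): print(ray(md,(291.1,177.3),z))
for z in (.072,.0935,.0985,.11,.142): print(z,(proj(md,(.587,.166,z))-[229,110])*3.3)
im=bot.snapshot("wrist"); cv2.imwrite("pics/w3.png",im); print(bot.get_eef_pos(),bot.get_contact_force(),bot.get_effort())
E
```

```text
[0.60107737 0.17535886 0.072     ]
[0.58104526 0.14710098 0.0985    ]
0.072 [198.76100244 232.54606971]
0.0935 [198.10216005 214.18442548]
0.0985 [197.94721168 209.86608336]
0.11 [197.58831379 199.86375908]
0.142 [196.57079096 171.50585049]
[0.58726993 0.16605779 0.07196112] [-2.49568127 -0.46977188  5.89274363] [-1.47137423e-01 -4.67733872e+01 -3.38975823e+01  9.03853867e-02
 -8.13456327e-01 -7.99780191e-04]
```

View pics/w3.png

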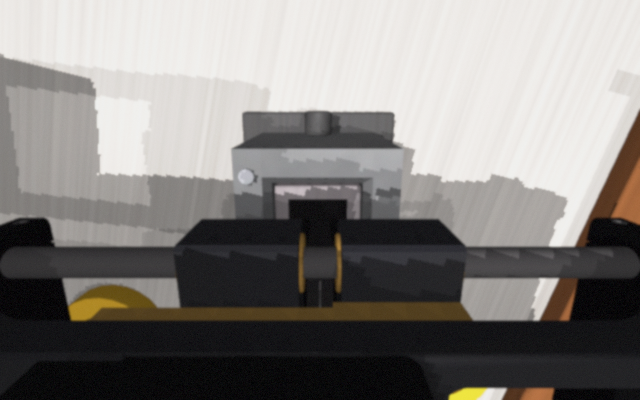

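```bash
python3 - <<'E'
from h import *
m=bot.camera_model("wrist"); c=np.array([.587,.166]); y=.242
Rz=np.array([[np.cos(y),-np.sin(y)],[np.sin(y),np.cos(y)]])
for dx,dy,z in((-41,49,.1),(41,49,.1),(-22,30,.0985),(22,30,.0985),(-22,30,.0935),(22,30,.0935),(-22,30,.12),(0,0,.0985)):
    q=c+Rz@np.array([dx,dy])/1e3; print(dx,dy,z,proj(m,(*q,z)).round(1))
R,t=mat(m); print(-R.T@t)
print(bot.get_opening(),bot.tcp_to_grasp)
E
```

```text
-41 49 0.1 [231.3 148.3]
41 49 0.1 [403.1 148.2]
-22 30 0.0985 [273.  186.1]
22 30 0.0985 [361.7 186.1]
-22 30 0.0935 [274.3 183.8]
22 30 0.0935 [360.5 183.7]
-22 30 0.12 [266.3 198.1]
0 0 0.0985 [317.5 242.2]
[0.5710949  0.23407589 0.25865836]
0.0034924961117843373 0.0187
```

```bash
python3 - <<'E'
from h import *
for z in (.070,.069,.068,.067,.066,.065,.064,.063):
    r=bot.move_l([.587,.166,z],v=.005,force_limit=7)
    print(r,bot.get_t(),bot.get_eef_pos()[2],bot.get_contact_force())
    if r or bot.get_contact_force()[2]>14: break
E
```

```text
False 21.375 0.07099767289757054 [-2.72464983 -0.39018678  5.48676238]
False 21.725 0.06999720820119354 [-3.08219799 -0.5201769   6.498048  ]
False 22.075 0.06962354366952295 [-3.21749196  0.35981595  9.04914366]
True 22.3083 0.06975327618802789 [-2.26352767  0.04668974  6.37414143]
```

```bash
python3 - <<'E'
from h import *
bot.move_l([.587,.166,.085],v=.04); print(bot.get_contact_force())
bot.move_l([.587,.166,.12],v=.06); print(bot.get_contact_force(),bot.get_t())
b=bot.snapshot("side"); md=bot.camera_model("side"); c=proj(md,(.587,.166,.1))
cv2.imwrite("pics/s5.png",cv2.resize(b[int(c[1])-70:int(c[1])+40,int(c[0])-70:int(c[0])+70],None,fx=5,fy=5,interpolation=cv2.INTER_CUBIC))
print((proj(md,(.587,.166,.12))-np.floor(c)+[70,70])*5)
E
```

```text
[-0.57869416 -0.2924458   4.92180426]
[ 0.55634954 -0.64772391  0.06770842] 23.6
[353.89900709 324.52380308]
```

View pics/s5.png

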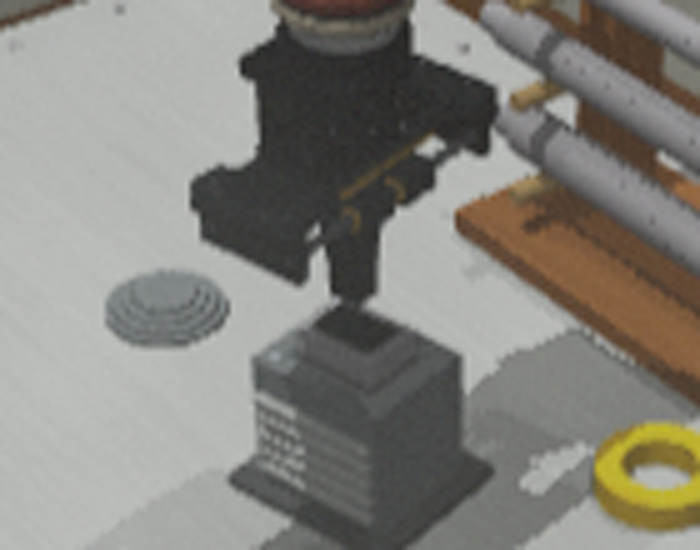

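```bash
python3 - <<'E'
from h import *
md=bot.camera_model("side")
for x in (.581,.625,.669): print(proj(md,(x,0,.1974)), proj(md,(x,0,.2174)))
a=cv2.imread("pics/side0.png")[80:190,280:400]; cv2.imwrite("pics/s0c.png",cv2.resize(a,None,fx=5,fy=5,interpolation=cv2.INTER_CUBIC))
bot.move_gripper(.66)
bot.move_l([.587,.166,.15],att(.242),v=.1);bot.hold(.1); p=bot.get_eef_pos(); b=bot.snapshot("side"); print(p,bot.get_t(),bot.get_opening())
d=np.array([np.cos(.242),np.sin(.242),0])*.0287
o=np.array([230,90])
for q in (p-d,p+d): print("tip",(proj(md,q)-o)*5,(proj(md,q+[0,0,.02])-o)*5)
cv2.imwrite("pics/s6.png",cv2.resize(b[90:205,230:350],None,fx=5,fy=5,interpolation=cv2.INTER_CUBIC))
E
```

```text
[322.28429215 174.33195893] [322.39215254 168.40986956]
[334.61307984 168.40651966] [334.83613139 162.51995323]
[346.56940472 162.66009278] [346.90065829 156.80963703]
[0.5865914  0.16594217 0.14944335] 25.4 0.6622950846918608
tip [260.70584988 372.2929854 ] [259.41961209 344.5159424 ]
tip [322.52095834 328.18499475] [321.80133289 300.67118569]
```

View pics/s6.png

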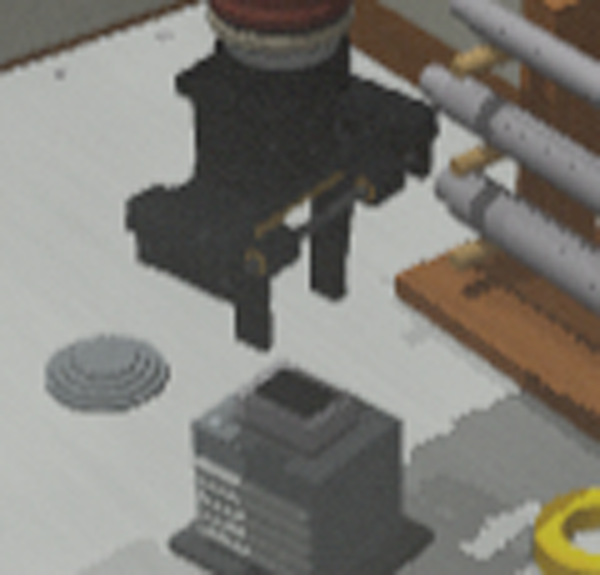

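View pics/s0c.png

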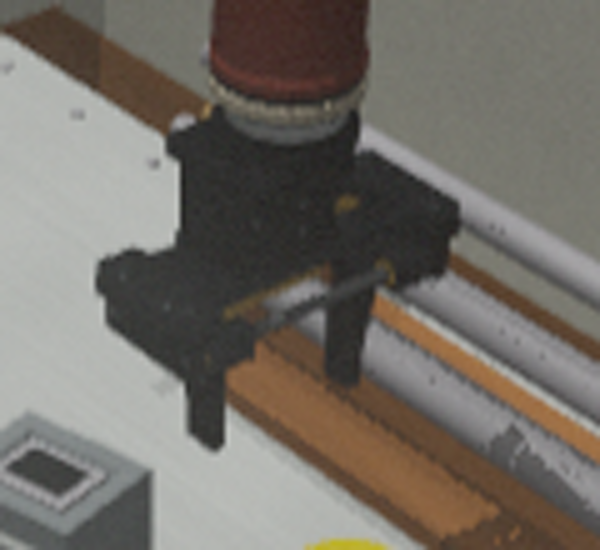

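```bash
python3 - <<'E'
from h import *
bot.move_l([.587,.166,.100],att(.242),v=.1)
r=bot.move_l([.587,.166,.081],v=.03,force_limit=8)
print(r,bot.get_eef_pos(),bot.get_t())
if not r:
    bot.move_gripper(0.3,20); print(bot.get_opening()*87,bot.get_contact_force(),bot.get_t())
    b=bot.snapshot("side"); cv2.imwrite("pics/s7.png",cv2.resize(b[90:205,230:350],None,fx=5,fy=5,interpolation=cv2.INTER_CUBIC))
E
```

```text
False [0.58705983 0.16601529 0.08100982] 26.8333
43.514782143656525 [-0.86167058 -0.27324114  1.22888532] 27.25
```

View pics/s7.png

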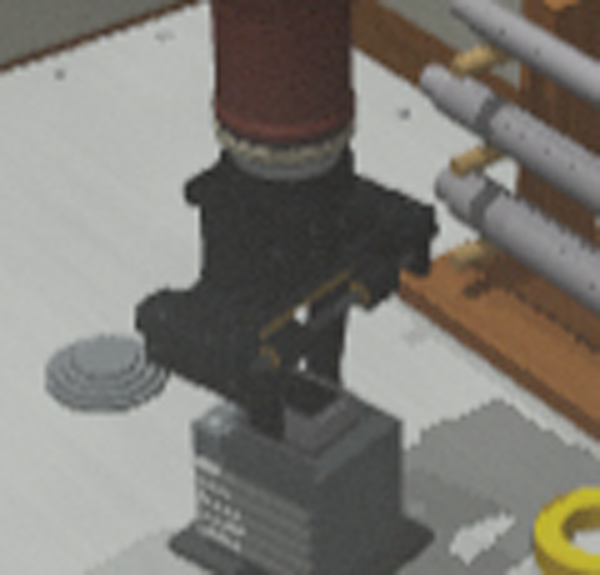

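```bash
python3 - <<'E'
from h import *
bot.move_l([.587,.166,.12],v=.08)
bot.move_l([.587,.166,.18],v=.15)
bot.move_l([.5219,-.1606,.18],att(.2525),v=.2)
bot.move_l([.5219,-.1606,.145],v=.1); bot.hold(.1)
p=bot.get_eef_pos(); print(p,bot.get_t(),bot.get_opening()*87,bot.get_contact_force())
a=bot.snapshot("side"); b=bot.snapshot("scene"); md,ms=bot.camera_model("side"),bot.camera_model("scene")
f=lambda im,c:cv2.resize(im[int(c[1])-60:int(c[1])+60,int(c[0])-60:int(c[0])+60],None,fx=3.3,fy=3.3,interpolation=cv2.INTER_CUBIC)
q=(.522,-.16,.11)
cv2.imwrite("pics/ins.png",np.hstack([f(a,proj(md,q)),f(b,proj(ms,q))]))
E
```

```text
[ 0.52244658 -0.16072123  0.14574949] 30.9083 43.998620233263644 [ 0.1909254   0.38697976 -2.30868909]
```

View pics/ins.png

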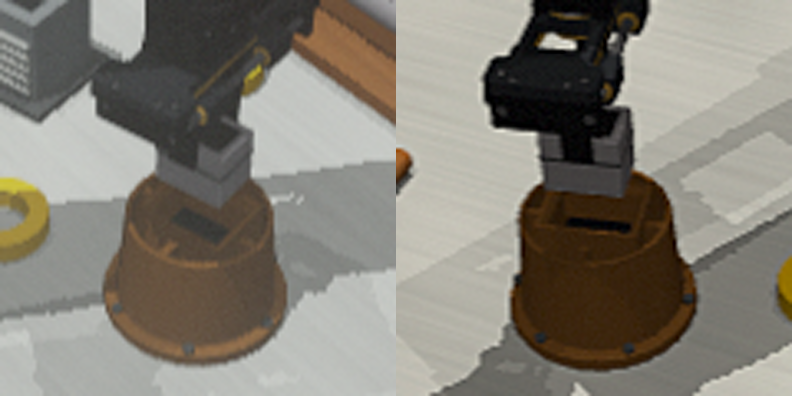

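```bash
python3 - <<'E'
from h import *
bot.move_l([.5219,-.1606,.122],v=.06); bot.hold(.1)
f0=np.array(bot.get_contact_force())
for z in (.112,.104,.097,.093,.089,.086,.083):
    r=bot.move_l([.5219,-.1606,z],v=.015,force_limit=8)
    f=bot.get_contact_force()-f0
    print(r,bot.get_t(),bot.get_eef_pos().round(4),f.round(1))
    if r or f[2]>4.5: break
E
```

```text
False 32.4583 [ 0.5219 -0.1606  0.112 ] [-0.2 -0.   0.1]
False 33.1417 [ 0.5219 -0.1606  0.104 ] [-0.1 -0.5  0.5]
False 33.7583 [ 0.5219 -0.1606  0.0969] [ 0.4 -0.1  0.3]
False 34.175 [ 0.5218 -0.1605  0.0928] [-0.7  0.4  0.6]
False 34.5917 [ 0.5218 -0.1605  0.0888] [-0.  -0.  -0.3]
False 34.9417 [ 0.5218 -0.1605  0.0858] [ 0.4  0.6 -0.6]
False 35.2917 [ 0.5222 -0.1608  0.0835] [-1.   0.1  2.4]
```

```bash
python3 - <<'E'
from h import *
bot.move_gripper(.66); bot.hold(.2)
bot.move_l([.5219,-.1606,.13],v=.1)
bot.move_gripper(0.0,20)
bot.move_l([.5219,-.1606,.108],v=.06); bot.hold(.1)
b=bot.snapshot("side"); md=bot.camera_model("side"); c=proj(md,(.522,-.16,.11)).astype(int); cv2.imwrite("pics/p1.png",cv2.resize(b[c[1]-50:c[1]+50,c[0]-60:c[0]+60],None,fx=5,fy=5,interpolation=cv2.INTER_CUBIC))
f0=np.array(bot.get_contact_force()); print(bot.get_t(),bot.get_eef_pos(),f0)
for z in (.102,.097,.092,.087,.082):
    r=bot.move_l([.5219,-.1606,z],v=.01,force_limit=12)
    f=bot.get_contact_force()-f0; print(r,bot.get_t(),bot.get_eef_pos()[2].round(4),f.round(1))
    if r or f[2]>10: break
E
```

```text
38.5083 [ 0.52218102 -0.16074416  0.10833563] [0.21402859 0.27481093 0.08695507]
False 39.2583 0.102 [-0.1 -0.4 -0. ]
False 39.9083 0.0973 [ 0.1 -0.6  3.4]
False 40.5583 0.092 [ 0.5 -1.8  3.1]
False 41.2083 0.087 [ 0.8 -0.8  4.1]
False 41.8583 0.0821 [0.6 0.4 5.4]
```

View pics/p1.png

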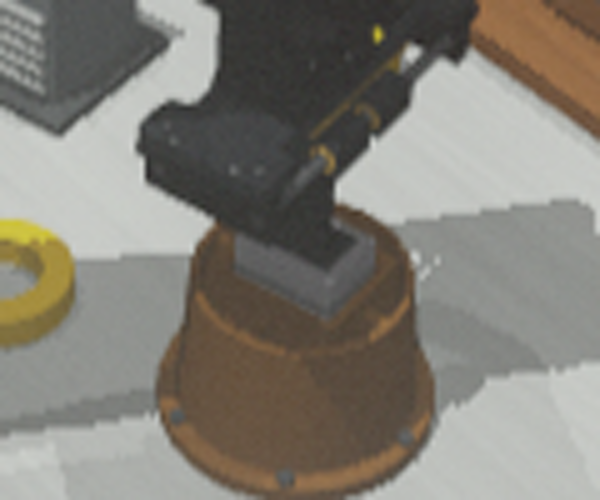

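```bash
python3 - <<'E'
from h import *
f0=np.array([.2,.3,.1])
r=bot.move_l([.5219,-.1606,.075],v=.008,force_limit=8); print(r,bot.get_eef_pos()[2],bot.get_contact_force()-f0)
z=.075
while not r and z>.062:
    z-=.001
    r=bot.move_l([.5219,-.1606,z],v=.005,force_limit=8)
    f=bot.get_contact_force()-f0; print(r,bot.get_t(),bot.get_eef_pos()[2].round(5),f.round(1))
    if f[2]>13: break
E
```

```text
False 0.07524880584458325 [-0.31522603  0.00728752  5.57231053]
False 43.2333 0.07428 [-0.2 -0.9  6.4]
False 43.5833 0.07331 [-1.4  0.5  6.1]
False 43.9333 0.07233 [0.4 0.4 5.4]
False 44.2833 0.07184 [-1.9  0.5  9.7]
True 44.5083 0.07201 [-1.4  0.4  5.4]
```

```bash
python3 - <<'E'
from h import *
for z in (.0745,.0765,.0785,.081,.085): 
    bot.move_l([.5219,-.1606,z],v=.02); print(bot.get_eef_pos()[2].round(4),bot.get_contact_force().round(1))
bot.move_l([.5219,-.1606,.13],v=.1)
im,m=see((.5219,-.1606),.2525,"bellE",off=.085)
b=bot.snapshot("side"); md=bot.camera_model("side"); c=proj(md,(.522,-.16,.11)).astype(int); B=cv2.resize(b[c[1]-50:c[1]+50,c[0]-60:c[0]+60],(480,400),interpolation=cv2.INTER_CUBIC)
print(bot.get_t())
A=cv2.resize(im[20:140,270:366],(320,400),interpolation=cv2.INTER_CUBIC)
cv2.imwrite("pics/fin.png",np.hstack([A,B]))
E
```

```text
0.0747 [-0.8  0.5  6.4]
0.0768 [-0.5  0.3  5.2]
0.0779 [-0.6 -0.4  0. ]
0.0809 [ 0.4  0.2 -0.5]
0.0853 [-0.2  0.4 -0.6]
47.325
```

View pics/fin.png

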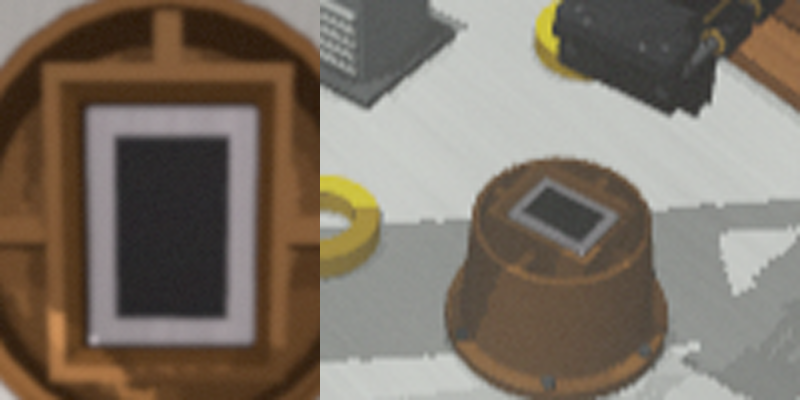

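```bash
python3 - <<'E'
from h import *
print(bot.get_contact_force(),bot.get_t()); bot.sign_off()
E
```

```text
[-0.51196259  0.60272488 -0.65128083] 47.325
the job is handed in; nothing more can be done
```

The cartridge is now held down by the catch in the bell's pocket, and I handed the job in at 47.3 s of the 64 s. I pushed it to the dock's stop so it popped up, then gripped it across the 44 mm sides (43.5–44 mm measured). It went into the bell without jamming, and I pressed it to the bell's stop and let go.

**Last checks**
- **Catch:** On release, the contact force vanished after about 5 mm of return, so the catch is holding. By fingertip height, the top is about 4 mm below the rim.
- **Pictures:** The wrist and side pictures show the cartridge level and centred in the hub. The arm was clear, with the contact reading at noise level.
- **Pressing force:** I read no more than about 10 N in both pockets. Each final stop tripped the force limit, so brief peaks were probably around 15–17 N, well under 35 N.

**What disagreed or wasn't checked**
- **Fingertip offset:** The real fingertips sit about 24 mm short of the reported TCP. My first push in the dock therefore stopped in the air without touching anything. I confirmed the offset from the contact height and the side pictures, and allowed for it afterwards.
- **Camera positions:** My rough side-camera estimates for the dock and bell were about 6 mm off the wrist-camera ones. I used the wrist camera throughout.
- **Not looked at again:** I did not re-check the dock's tray after lifting the cartridge out. I also did not measure the rings, seal and mallet again, though nothing was felt to touch them.

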